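Raise the candle shelf of the decanting stand to the top rung

TASK

Get the decanting light ready: take the ladder stand's candle shelf by its wooden grip and raise it past the top rung until the gravity pawl has swung back over that rung, lower it gently until the pawl carries it, and let go. Then set the loose candle that has no dish upright in the middle of the shelf's pan. Do not drop the shelf or the candle or press the shelf down hard onto the rung, and leave the other things on the chest where they are.

Things in the scene. Friction and masses are not known exactly. Their poses are not given: they have to be found in the camera images.
- stand: Ladder stand, heavy, does not move: wooden base 200 x 156 x 16 mm with an upright steel ladder at its back, on which a candle shelf (round pan, brackets, wooden grip in front) slides up and down. Origin under the base; x axis level from the grip towards the ladder, y across, z up.
- ladder (a point): Foot of the ladder, on the base between its two rods (12 mm thick, 90 mm apart, 310 mm high). Four round rungs, 10 mm thick, 50 mm apart, their tops nominally 64, 114, 164 and 214 mm above the chest. The rods are clamped in sockets, so all rungs together stand up to 12 mm higher or lower than that, differently each time and not measured: feel it. Axes as the stand's.
- lift (a joint): Height of the shelf, m: 0 = right down on its buffers (start), grows upwards, end stop 0.178. Shelf with pawl: 0.5 to 0.8 kg, friction about 1 N; falls unless held or hung. The pawl hangs on the top rung at 0.135 +-0.012 (rungs below: 0.085, 0.035). Going up, it tilts from 16 mm below a hanging height and swings back 8 mm above it; then lower to seat: the weight goes off the hand.
- grip (a point): Middle of the shelf's wooden grip, a bar 54 mm long (along the stand's x), 18 mm wide (y), 26 mm high, in front of the pan; take it from above across its width. Moves with the shelf; 54 mm above the chest at lift 0.
- pan (a point): Middle of the flat floor of the shelf's round pan, on its upper face; inner diameter 82 mm, rim 7 mm high. Moves with the shelf (50 mm above the chest at lift 0); 105 mm in front of the ladder, 80 mm behind the grip point. Axes as the stand's.
- pawl: Gravity pawl on the shelf, between pan and ladder; origin on its pin, 75 mm behind the pan's middle, 45 mm above its floor. An arm slopes 33 mm to the ladder to a flat toe that rests on a rung (16.5 mm below the pin); a round counterweight in front of the pin swings the toe up to its stop. Axes as the stand's when home; a passing rung tilts it about +y, up to 0.4 rad.
- candle: Plain white unlit pillar candle, 56 to 62 mm thick and 66 mm high, 0.11 kg, no dish; origin at the middle of its underside, z up. Stands on the chest.
- glass: Tasting glass standing on the chest, 64 mm wide, 155 mm high; origin under its foot. Not to be disturbed.
- matchbox: Matchbox lying on the chest, 36 x 54 x 16 mm; origin under its middle. Not to be disturbed.
- foil_cutter: Small black foil cutter lying on the chest, 33 x 46 x 14 mm; origin under its middle. Not to be disturbed.
- cork: Wine cork lying on the chest, 24 mm thick, 45 mm long; origin under its middle. Not to be disturbed.
Things that resemble listed ones, but are neither listed nor needed, are in the scene too. Of the things shaped like the candle, the white one is meant.

How it is judged:
By the outcome, as a careful person would: the job done as asked, in the order asked, and still so for the second after the job is handed in, with the robot touching nothing.
It also fails if it takes over 64 s, if anything falls off the work surface, if the arm or the gripper's body presses on something with over 40 N, if the wrist force passes 120 N, or if a joint passes its speed limit or range.

ROBOT

A 6-joint arm with a two-finger parallel gripper is mounted at the origin on a cart in front of the work surface, level with it; the furniture and walls round the work are solid. World frame = base frame: x ahead of the robot, y to its left, z up, the work surface at z = 0. Lengths are in m, angles in rad, forces in N, time in s.
With the tool pointing down it reaches from about 0.3 to 0.85 m from the base axis. Payload 5.4 kg.
Tool frame: the origin (TCP) lies at the very end of the fingers, on their centre line; the grasp point (between the pads) lies 19 mm behind it; z points along the fingers, y is the line along which they close (so a half turn about z gives the same grasp; the last joint's range is limited). The gripper opens to 85 mm and grips with 20 to 120 N. Pads are 22 mm wide; open, the fingers measure 114 mm over their backs; the gripper's body (76 mm by 85 mm) begins 54 mm behind the grasp point. The pads swing forward as they close: fully open they stand 13 mm farther back than shut.
Start: joints at [1.075, 0.158, 1.597, -0, 1.386, -0.21], TCP at [0.162, 0.552, 0.231] pointing down, gripper open.
Joint ranges: [-2.91, 2.91], [-0.94, 2.29], [0.18, 2.7], [-1.29, 4.43], [0.17, 2.64], [-3, 3]. Speed limits (rad/s): [2.57, 2.57, 3.14, 3.14, 3.14, 3.14].

INTERFACE

Orientations are given as a unit quaternion [x, y, z, w].
In Python, from bench import arm gives the robot as it stands.
- The arm moves only by the tool jog_arm, never from a script. Its argument "motion" is one flat list of numbers, 6 for each row, row after row: the shift along the tool's x, y, z in m, then the turn, a rotation vector about the tool's x, y, z in rad. In form: [dx, dy, dz, rx, ry, rz, dx, dy, dz, rx, ry, rz, ...]. A call has 1 to 8 rows; each row shifts and turns the commanded pose from where the row before left it, along the tool's axes as they then stand; what a row does not reach is not made up. A row lasts 1/12 s, in which the tool goes at most 41.7 mm and 7.16 degrees, less where a joint would pass 70% of its speed; a pose out of reach is approached as far as the arm can. A call with a gripper value outside its range is refused whole. "fingers" is the finger opening in m, from 0 to 0.0854, set as the call begins (left out, the last holds). The fingers move at their own pace and stop on an object; "newtons" is the grip in N (left out, the last holds). Time passes only in rows, so rows that do not move let the fingers close. It gives the time, the measured TCP pose, the force, the opening and the grip force at its end, in the units of the state.
- arm.get_obs(): the state, without advancing time (a new reading comes with each control period).
- arm.grab_frame(name): name is "scene" or "top"; returns the picture (400x640x3 uint8, red, green, blue); there is no depth.
- arm.camera_model(name): a dict with "intrinsics" (3x3 intrinsics, pixels), "k1" (the pictures are not rectified: a ray, as slopes to the right and down, at radius r is drawn at 1 + k1 r^2 times it, then the intrinsics apply), "T" (4x4, takes a point from camera to world coordinates). Camera axes: x right, y up, looking along -z (the intrinsics and any distortion apply to the point x, -y, -z); pixel columns grow to the right and rows downward; lengths in m; the calibration is good to about 2 mm. A picture is of the moment at which its call begins. camera_model takes no time and is no camera call.
- arm.hand_in(): hands the job in; it is judged then, once.
The state is a dict: "time_s": time; "q": joint angles; "qd": joint speeds; "joint_efforts": joint torques, N m; "eef_pos": TCP position; "ee_rot": TCP orientation; "ft_force": force on the tool from outside, world axes, zero at the start; "wrist_torque": the same for the moment, N m; "gripper_width": opening from 0.0 (shut) to 1.0 (fully open); "gripper_force": force on a finger pad.
Only numpy, scipy, OpenCV 4.12 (cv2) and the standard library are available. Lean on these libraries where they do the work, as an engineer would, in place of code of your own. Each camera call takes 0.05 s, during which the arm holds its last target. There are 200 camera calls.

## Working session

There is one attempt and no reset: what is moved stays moved. The work goes in short steps, Python scripts to look and compute and a tool call to move; the robot and the scene stay as the last step left them, time stands still between calls to the robot, and variables do not carry over. Pictures are saved under pics/ and viewed, at most 13 in all, crops included, and the job is handed in when it is done.

Besides the shell and the picture viewer there is one more tool, called after "Emit:" by a JSON object that holds its "fn" and its "kwargs". jog_arm: Moves the arm, as the interface text tells. Its arguments: {"type":"object","properties":{"motion":{"type":"array"},"fingers":{"type":"number"},"newtons":{"type":"number"}},"required":["motion"]}

```bash
mkdir -p pics; ls
cat > h.py <<'E'
import numpy as np, cv2
from bench import arm
def ray(n,u,v):
    m=arm.camera_model(n);K=np.array(m["intrinsics"]);T=np.array(m["T"])
    x,y=(u-K[0,2])/K[0,0],(v-K[1,2])/K[1,1]
    rd=np.hypot(x,y);r=rd
    for _ in range(20): r=rd/(1+m["k1"]*r*r)
    s=r/rd if rd>0 else 1
    return T[:3,3],T[:3,:3]@np.array([x*s,-y*s,-1])
def onz(n,u,v,z):
    o,d=ray(n,u,v);return o+d*(z-o[2])/d[2]
def pix(n,p):
    m=arm.camera_model(n);K=np.array(m["intrinsics"]);T=np.array(m["T"])
    c=T[:3,:3].T@(np.array(p)-T[:3,3]);s=np.array([c[0],-c[1]])/-c[2]
    s=s*(1+m["k1"]*(s@s));return K[0,0]*s[0]+K[0,2],K[1,1]*s[1]+K[1,2]
def tri(a,b):
    (o1,d1),(o2,d2)=ray(*a),ray(*b)
    t=np.linalg.lstsq(np.c_[d1,-d2],o2-o1,rcond=None)[0]
    p,q=o1+d1*t[0],o2+d2*t[1];return (p+q)/2,np.linalg.norm(p-q)
def grab(n,f):
    i=arm.grab_frame(n);cv2.imwrite(f,i[:,:,::-1]);return i
E
python3 - <<'E'
from h import *
for n in("scene","top"):
    grab(n,f"pics/{n}0.png");m=arm.camera_model(n);print(n,m["intrinsics"],m["k1"],np.round(m["T"],3).tolist())
print(arm.get_obs())
E
```

```text
pics
scene [[419.16037901   0.         328.65715434]
 [  0.         419.16037901 203.63160266]
 [  0.           0.           1.        ]] 0.00916239602411563 [[0.63, 0.439, -0.641, -0.085], [-0.777, 0.362, -0.516, -0.473], [0.006, 0.823, 0.569, 0.671], [0.0, 0.0, 0.0, 1.0]]
top [[453.27975767   0.         324.86297358]
 [  0.         453.27975767 199.93155698]
 [  0.           0.           1.        ]] -0.007322401119380663 [[-0.0, 0.99, -0.143, 0.371], [-1.0, 0.0, 0.005, 0.063], [0.005, 0.143, 0.99, 1.231], [0.0, 0.0, 0.0, 1.0]]
{'time_s': 0.1, 'q': array([ 1.07491789e+00,  1.59006879e-01,  1.59812207e+00, -3.86892802e-05,
        1.38618239e+00, -2.10089054e-01]), 'qd': array([ 2.88614777e-06, -9.80498186e-04, -4.82032243e-03, -1.71916104e-05,
       -2.95356424e-03, -4.14277039e-04]), 'joint_efforts': array([-1.24983439e-04, -3.96992683e+01, -3.32336426e+01, -3.30812491e-04,
        4.21140780e-03, -4.78107687e-07]), 'eef_pos': array([0.16186147, 0.55117982, 0.23039574]), 'ee_rot': array([ 1.42405314e-01,  9.89808056e-01, -8.12935078e-04, -2.79234152e-04]), 'ft_force': array([-0.08926344, -0.04148324, -0.52796338]), 'wrist_torque': array([ 0.02223882, -0.02383193,  0.02236359]), 'gripper_force': 0.0, 'gripper_width': 0.999535503483627}
```

View pics/scene0.png

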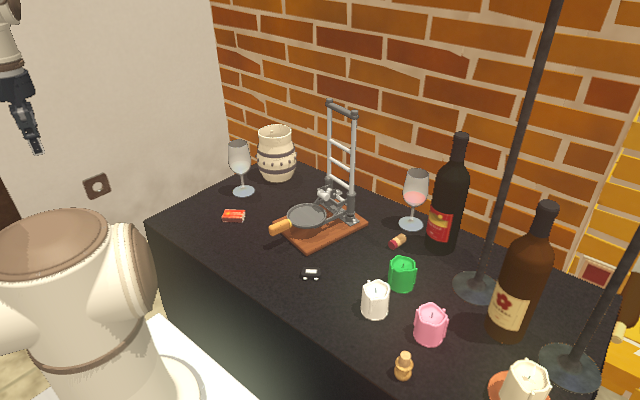

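View pics/top0.png

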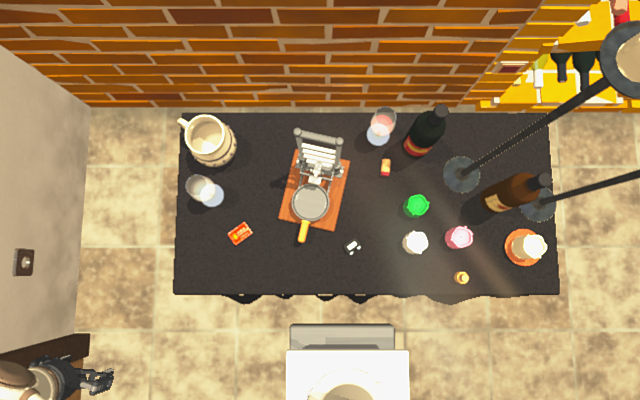

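The scene view shows the shelf (pan at 305,220, grip at 280,228), and the top view shows them at (310,203) and (304,231). There are four candle-like things in the top view: white (416,242), green (417,205), pink (460,237) and cream on an orange dish (530,246). The white one at (416,242) fits because it's loose and has no dish. I'll confirm it in an enlarged crop.

Run:
```python
from h import *
t=cv2.imread("pics/top0.png");s=cv2.imread("pics/scene0.png")
a=cv2.resize(t[120:270,270:370],None,fx=4,fy=4,interpolation=cv2.INTER_CUBIC)
b=cv2.resize(t[190:265,380:480],None,fx=4,fy=4,interpolation=cv2.INTER_CUBIC)
c=cv2.resize(s[250:325,340:440],None,fx=4,fy=4,interpolation=cv2.INTER_CUBIC)
cv2.imwrite("pics/crop1.png",np.hstack([a,np.vstack([b,c])]))
# grip mask, candle mask
for n,i,roi in(("top",t,(215,250,290,320)),("scene",s,(215,245,262,296))):
    h=cv2.cvtColor(i,cv2.COLOR_BGR2HSV);y0,y1,x0,x1=roi
    m=np.zeros(h.shape[:2],np.uint8);m[y0:y1,x0:x1]=cv2.inRange(h,(12,110,130),(32,255,255))[y0:y1,x0:x1]
    c=max(cv2.findContours(m,0,2)[0],key=cv2.contourArea);print(n,"grip",cv2.minAreaRect(c),cv2.contourArea(c))
for n,i,roi in(("top",t,(225,262,398,436)),("scene",s,(275,325,355,395))):
    h=cv2.cvtColor(i,cv2.COLOR_BGR2HSV);y0,y1,x0,x1=roi
    m=np.zeros(h.shape[:2],np.uint8);m[y0:y1,x0:x1]=cv2.inRange(h,(0,0,100),(180,90,255))[y0:y1,x0:x1]
    c=max(cv2.findContours(m,0,2)[0],key=cv2.contourArea);print(n,"candle",cv2.boundingRect(c),cv2.minEnclosingCircle(c),cv2.contourArea(c))
for u,v in((310,203),(304,231),(416,242)): print(onz("top",u,v,.055))
```

```text
top grip ((304.3245544433594, 231.43585205078125), (10.750164985656738, 22.360342025756836), 10.619654655456543) 152.0
scene grip ((279.1780700683594, 225.69178771972656), (13.655497550964355, 23.752288818359375), 65.55604553222656) 238.5
top candle (398, 230, 38, 32) ((416.5, 250.69354248046875), 21.177282333374023) 814.5
scene candle (360, 279, 31, 42) ((374.7592468261719, 299.27777099609375), 21.37476348876953) 1012.5
[0.53260893 0.09605069 0.055     ]
[0.4592672  0.11129675 0.055     ]
[ 0.43076226 -0.17884773  0.055     ]
```

View pics/crop1.png

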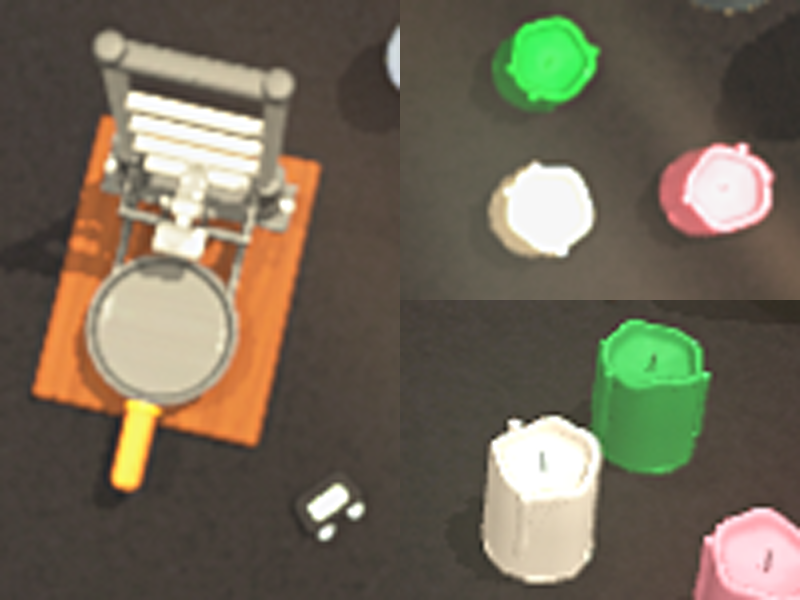

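The crop confirms it: the white candle (top view about 417,242) stands on the bare chest with no dish, next to the green and pink ones.

```bash
cat > m.py <<'E'
from h import *
t=cv2.imread("pics/top0.png");h=cv2.cvtColor(t,cv2.COLOR_BGR2HSV)
def mask(lo,hi,roi):
    y0,y1,x0,x1=roi;m=np.zeros(h.shape[:2],np.uint8);m[y0:y1,x0:x1]=cv2.inRange(h,lo,hi)[y0:y1,x0:x1]
    return max(cv2.findContours(m,0,2)[0],key=cv2.contourArea)
C=lambda x,y:(270+x/4,120+y/4)
cor=[onz("top",*C(*p),.016) for p in((35,393),(260,445),(320,162),(105,115))]
print(np.round(cor,4))
fr=cor[1]-cor[0];sr=cor[2]-cor[1];sl=cor[3]-cor[0]
print("front len yaw",np.linalg.norm(fr),np.arctan2(fr[0],-fr[1]),"sides",[(np.linalg.norm(v),np.arctan2(v[1],v[0])) for v in(sr,sl)],"frontmid",(cor[0]+cor[1])/2)
print("pan rim",onz("top",*C(163,330),.057))
c=mask((0,0,225),(180,60,255),(228,256,402,432));r=cv2.minEnclosingCircle(c);print("candle",r,cv2.fitEllipse(c),onz("top",*cv2.fitEllipse(c)[0],.066))
print("grip top-tri scene",tri(("top",304.3,231.4),("scene",279.2,226)))
print("grip ends top",onz("top",*C(142,405),.067),onz("top",*C(125,488),.067),onz("top",*C(125,488),.041))
sc=lambda x,y:(340+(x-400)/4,250+(y-300)/4)
print("candle top tri",tri(("top",*cv2.fitEllipse(c)[0]),("scene",*sc(544,457))), "scene z",onz("scene",*sc(544,457),.066))
E
python3 m.py
```

```text
[[ 0.4965  0.1811  0.016 ]
 [ 0.4615  0.0298  0.016 ]
 [ 0.6557 -0.012   0.016 ]
 [ 0.6887  0.1357  0.016 ]]
front len yaw 0.15526383061163448 -0.22727310140804588 sides [(np.float64(0.19860823522324472), np.float64(-0.21219529064864556)), (np.float64(0.19743492278332928), np.float64(-0.23203788634757944))] frontmid [0.47901624 0.1054309  0.016     ]
pan rim [0.5336543  0.09403941 0.057     ]
candle ((416.38775634765625, 242.0357208251953), 11.544090270996094) ((416.7041931152344, 241.64837646484375), (20.623180389404297, 21.897947311401367), 142.8152618408203) [ 0.431104   -0.17842411  0.066     ]
grip top-tri scene (array([0.45677204, 0.11120939, 0.06052392]), np.float64(0.0027909802503154365))
grip ends top [0.48350038 0.10709332 0.067     ] [0.43019773 0.117662   0.067     ] [0.43151586 0.11889146 0.041     ]
candle top tri (array([ 0.43133238, -0.17950046,  0.0604768 ]), np.float64(0.00017057770895762808)) scene z [ 0.42659301 -0.18210269  0.066     ]
```

Emit:
{"fn": "jog_arm", "kwargs": {"motion": [0, 0, 0, 0, 0, -0.062, -0.025, -0.024, 0, 0, 0, 0, -0.025, -0.024, 0, 0, 0, 0, -0.025, -0.024, 0, 0, 0, 0, -0.025, -0.024, 0, 0, 0, 0, -0.025, -0.024, 0, 0, 0, 0, -0.025, -0.024, 0, 0, 0, 0, -0.025, -0.024, 0, 0, 0, 0], "fingers": 0.05, "newtons": 40}}

```text
time_s: 0.77
eef_pos: [0.2957, 0.3474, 0.2309]
ee_rot: [0.111, 0.994, -0.0, -0.0]
ft_force: [1.1, 0.4, -0.5]
gripper_width: 0.585
gripper_force: 0.0
```

Emit:
{"fn": "jog_arm", "kwargs": {"motion": [-0.025, -0.024, 0, 0, 0, 0, -0.025, -0.024, 0, 0, 0, 0, -0.025, -0.024, 0, 0, 0, 0, -0.025, -0.024, 0, 0, 0, 0, -0.025, -0.024, 0, 0, 0, 0, -0.025, -0.024, 0, 0, 0, 0, -0.025, -0.024, 0, 0, 0, 0, 0, 0, 0, 0, 0, 0]}}

```text
time_s: 1.43
eef_pos: [0.4312, 0.142, 0.2311]
ee_rot: [0.115, 0.993, -0.001, 0.001]
ft_force: [0.1, 0.4, 0.2]
gripper_width: 0.586
gripper_force: 0.0
```

```bash
cat > to.py <<'E'
import sys
from h import *
from scipy.spatial.transform import Rotation as R
o=arm.get_obs();r=R.from_quat(o["ee_rot"]);m=r.as_matrix()
print("pos",np.round(o["eef_pos"],4),"yaw tool y",round(np.arctan2(m[1,1],m[0,1]),4),"tilt",np.round(m[:,2],4),"F",np.round(o["ft_force"],2),o["gripper_width"],o["gripper_force"],"t",o["time_s"])
if len(sys.argv)>3: print("tool delta",np.round(m.T@(np.array(list(map(float,sys.argv[1:4])))-o["eef_pos"]),4))
E
python3 to.py .4562 .1115 .036
```

```text
pos [0.4312 0.142  0.2311] yaw tool y 1.3413 tilt [ 0.001  -0.0022 -1.    ] F [0.06 0.37 0.23] 0.5861064094190332 0.0 t 1.4333
tool delta [-0.031  -0.0236  0.1952]
```

Emit:
{"fn": "jog_arm", "kwargs": {"motion": [-0.016, -0.012, 0.02, 0, 0, 0, -0.015, -0.0116, 0.02, 0, 0, 0, 0, 0, 0.03, 0, 0, 0, 0, 0, 0.03, 0, 0, 0, 0, 0, 0.01, 0, 0, 0, 0, 0, 0, 0, 0, 0]}}

```text
time_s: 1.93
eef_pos: [0.4508, 0.1169, 0.1182]
ee_rot: [0.112, 0.994, -0.0, -0.004]
ft_force: [0.1, 0.1, 0.2]
gripper_width: 0.586
gripper_force: 0.0
```

```bash
python3 to.py .4562 .1115 .036
python3 - <<'E'
from h import *
a=grab("top","pics/t1.png");b=grab("scene","pics/s1.png")
f=lambda i:cv2.resize(i,(400,600),interpolation=cv2.INTER_CUBIC)
cv2.imwrite("pics/c2.png",np.hstack([f(a[160:280,265:345]),f(b[120:270,235:335])])[:,:,::-1])
print(pix("top",(.4562,.1115,.054)),pix("scene",(.4562,.1115,.054)))
E
```

```text
pos [0.4508 0.1169 0.1182] yaw tool y 1.3473 tilt [-7.3e-03  2.0e-04 -1.0e+00] F [0.07 0.14 0.16] 0.5857977648605985 0.0 t 1.9333
tool delta [-0.007  -0.0039  0.0822]
(np.float64(303.9300879783931), np.float64(232.20968316813935)) (np.float64(279.69759786935725), np.float64(228.1652178996144))
```

View pics/c2.png

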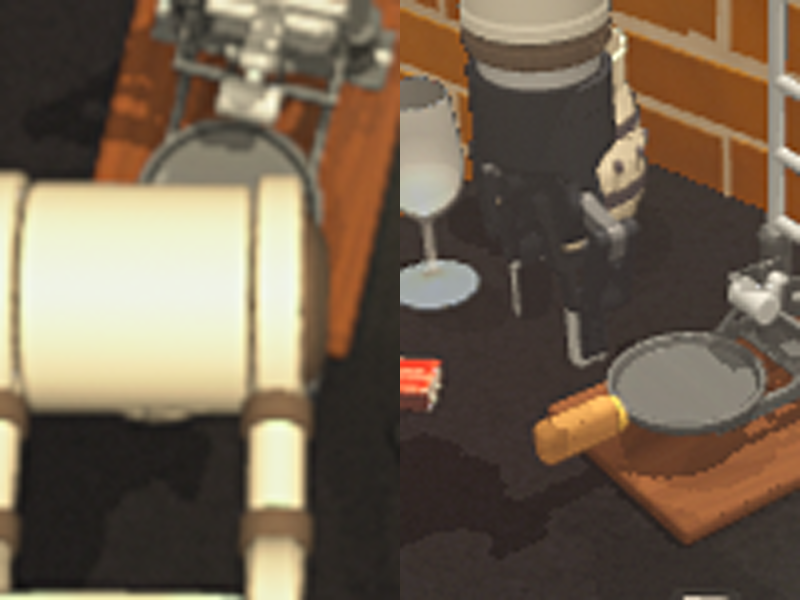

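The scene crop shows the open gripper over the grip (grip at about 278,228 in the full frame), with the fingers straddling it. Next I descend.

Emit:
{"fn": "jog_arm", "kwargs": {"motion": [-0.0035, -0.002, 0.01, 0, 0, 0, -0.0035, -0.002, 0.015, 0, 0, 0, 0, 0, 0.015, 0, 0, 0, 0, 0, 0.012, 0, 0, 0, 0, 0, 0, 0, 0, 0, 0, 0, 0, 0, 0, 0]}}

```text
time_s: 2.53
eef_pos: [0.4603, 0.111, 0.0699]
ee_rot: [0.112, 0.994, 0.0, 0.0]
ft_force: [-0.0, 0.2, -1.0]
gripper_width: 0.588
gripper_force: 0.0
```

```bash
python3 to.py .4562 .1115 .036
```

```text
pos [0.4603 0.111  0.0699] yaw tool y 1.3472 tilt [ 8.e-04 -0.e+00 -1.e+00] F [-0.03  0.17 -1.  ] 0.5877262367103976 0.0 t 2.5333
tool delta [ 0.0041 -0.0004  0.0339]
```

Emit:
{"fn": "jog_arm", "kwargs": {"motion": [0.004, 0, 0.01, 0, 0, 0, 0, 0, 0.01, 0, 0, 0, 0, 0, 0.008, 0, 0, 0, 0, 0, 0.006, 0, 0, 0, 0, 0, 0, 0, 0, 0, 0, 0, 0, 0, 0, 0]}}

```text
time_s: 3.03
eef_pos: [0.4555, 0.1119, 0.0348]
ee_rot: [0.112, 0.994, -0.0, -0.001]
ft_force: [0.3, 0.9, 0.5]
gripper_width: 0.588
gripper_force: 0.0
```

Emit:
{"fn": "jog_arm", "kwargs": {"motion": [0, 0, 0, 0, 0, 0, 0, 0, 0, 0, 0, 0, 0, 0, 0, 0, 0, 0, 0, 0, 0, 0, 0, 0, 0, 0, 0, 0, 0, 0, 0, 0, 0, 0, 0, 0], "fingers": 0.0, "newtons": 40}}

```text
time_s: 3.53
eef_pos: [0.4571, 0.1153, 0.0362]
ee_rot: [0.113, 0.994, 0.003, 0.001]
ft_force: [3.3, 17.3, -2.1]
gripper_width: 0.201
gripper_force: 42.7
```

```bash
python3 to.py .4562 .1115 .036
```

```text
pos [0.4571 0.1153 0.0362] yaw tool y 1.3451 tilt [ 0.0037  0.0065 -1.    ] F [ 3.3  17.27 -2.13] 0.20126472637254575 42.714237570762634 t 3.5333
tool delta [ 0.     -0.0039  0.0001]
```

Emit:
{"fn": "jog_arm", "kwargs": {"motion": [0, 0.002, 0, 0, 0, 0, 0, 0.002, 0, 0, 0, 0, 0, 0, 0, 0, 0, 0, 0, 0, 0, 0, 0, 0]}}

```text
time_s: 3.87
eef_pos: [0.4571, 0.1153, 0.0361]
ee_rot: [0.112, 0.994, -0.0, 0.0]
ft_force: [-3.2, -3.0, 6.8]
gripper_width: 0.204
gripper_force: 43.7
```

```bash
python3 to.py .4562 .1115 .036
```

```text
pos [0.4571 0.1153 0.0361] yaw tool y 1.3466 tilt [ 3.e-04 -9.e-04 -1.e+00] F [-3.17 -2.96  6.81] 0.20389753259053606 43.747846484184265 t 3.8667
tool delta [ 0.     -0.0039  0.0001]
```

Emit:
{"fn": "jog_arm", "kwargs": {"motion": [0, 0, -0.004, 0, 0, 0, 0, 0, -0.008, 0, 0, 0, 0, 0, -0.008, 0, 0, 0, 0, 0, -0.008, 0, 0, 0, 0, 0, -0.008, 0, 0, 0, 0, 0, -0.008, 0, 0, 0, 0, 0, -0.008, 0, 0, 0, 0, 0, -0.008, 0, 0, 0], "newtons": 60}}

```text
time_s: 4.53
eef_pos: [0.4571, 0.1153, 0.0959]
ee_rot: [0.112, 0.994, -0.0, 0.001]
ft_force: [4.1, -3.3, -6.9]
gripper_width: 0.198
gripper_force: 59.4
```

```bash
python3 to.py .4571 .1153 .196
```

```text
pos [0.4571 0.1153 0.0959] yaw tool y 1.3466 tilt [ 1.1e-03 -7.0e-04 -1.0e+00] F [ 4.1  -3.27 -6.93] 0.19754405998367994 59.39071834087372 t 4.5333
tool delta [-2.000e-04 -1.000e-04 -1.001e-01]
```

Emit:
{"fn": "jog_arm", "kwargs": {"motion": [0, 0, -0.008, 0, 0, 0, 0, 0, -0.008, 0, 0, 0, 0, 0, -0.008, 0, 0, 0, 0, 0, -0.008, 0, 0, 0, 0, 0, -0.008, 0, 0, 0, 0, 0, -0.008, 0, 0, 0, 0, 0, -0.008, 0, 0, 0, 0, 0, -0.008, 0, 0, 0]}}

```text
time_s: 5.2
eef_pos: [0.4571, 0.1153, 0.1597]
ee_rot: [0.112, 0.994, -0.0, 0.001]
ft_force: [5.7, -2.5, -8.4]
gripper_width: 0.202
gripper_force: 59.2
```

Emit:
{"fn": "jog_arm", "kwargs": {"motion": [0, 0, -0.008, 0, 0, 0, 0, 0, -0.008, 0, 0, 0, 0, 0, -0.008, 0, 0, 0, 0, 0, -0.008, 0, 0, 0, 0, 0, 0, 0, 0, 0, 0, 0, 0, 0, 0, 0]}}

```text
time_s: 5.7
eef_pos: [0.4571, 0.1153, 0.1916]
ee_rot: [0.112, 0.994, -0.0, 0.001]
ft_force: [3.4, -4.1, -4.2]
gripper_width: 0.203
gripper_force: 59.8
```

```bash
python3 to.py .4571 .1153 .196;python3 - <<'E'
from h import *
b=grab("scene","pics/s3.png")
cv2.imwrite("pics/c3.png",cv2.resize(b[80:260,250:400],(500,600),interpolation=cv2.INTER_CUBIC)[:,:,::-1])
E
```

```text
pos [0.4571 0.1153 0.1916] yaw tool y 1.3466 tilt [ 1.4e-03 -9.0e-04 -1.0e+00] F [ 3.4  -4.12 -4.22] 0.20302710652084105 59.82363760471344 t 5.7
tool delta [-0.     -0.     -0.0044]
```

View pics/c3.png

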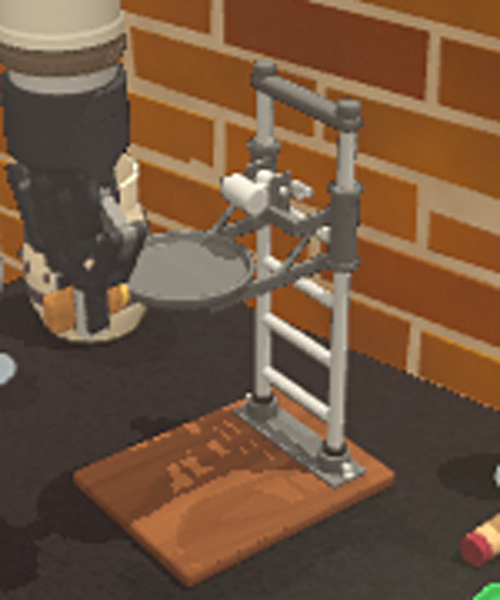

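The scene crop shows the shelf up high with its pawl near the top rung (about 337,137). I'll raise it a bit more to be sure it has passed, then lower gently.

Emit:
{"fn": "jog_arm", "kwargs": {"motion": [0, 0, -0.003, 0, 0, 0, 0, 0, -0.002, 0, 0, 0, 0, 0, 0, 0, 0, 0, 0, 0, 0, 0, 0, 0, 0, 0, 0, 0, 0, 0]}}

```text
time_s: 6.17
eef_pos: [0.4571, 0.1153, 0.196]
ee_rot: [0.112, 0.994, -0.0, 0.001]
ft_force: [3.6, -3.4, -4.0]
gripper_width: 0.201
gripper_force: 59.8
```

Emit:
{"fn": "jog_arm", "kwargs": {"motion": [0, 0, 0.002, 0, 0, 0, 0, 0, 0.002, 0, 0, 0, 0, 0, 0.002, 0, 0, 0, 0, 0, 0.002, 0, 0, 0, 0, 0, 0.002, 0, 0, 0, 0, 0, 0.001, 0, 0, 0, 0, 0, 0, 0, 0, 0]}}

```text
time_s: 6.75
eef_pos: [0.4571, 0.1153, 0.1847]
ee_rot: [0.112, 0.994, -0.0, 0.001]
ft_force: [5.6, -3.9, -6.3]
gripper_width: 0.201
gripper_force: 59.7
```

Emit:
{"fn": "jog_arm", "kwargs": {"motion": [0, 0, 0.001, 0, 0, 0, 0, 0, 0.001, 0, 0, 0, 0, 0, 0.001, 0, 0, 0, 0, 0, 0, 0, 0, 0]}}

```text
time_s: 7.08
eef_pos: [0.457, 0.1153, 0.1818]
ee_rot: [0.112, 0.994, -0.0, 0.0]
ft_force: [4.6, -3.0, -6.0]
gripper_width: 0.203
gripper_force: 59.7
```

Emit:
{"fn": "jog_arm", "kwargs": {"motion": [0, 0, 0.001, 0, 0, 0, 0, 0, 0.001, 0, 0, 0, 0, 0, 0.001, 0, 0, 0, 0, 0, 0, 0, 0, 0]}}

```text
time_s: 7.42
eef_pos: [0.457, 0.1153, 0.1788]
ee_rot: [0.112, 0.994, -0.0, 0.001]
ft_force: [4.9, -4.1, -5.3]
gripper_width: 0.199
gripper_force: 59.8
```

Emit:
{"fn": "jog_arm", "kwargs": {"motion": [0, 0, 0.001, 0, 0, 0, 0, 0, 0.001, 0, 0, 0, 0, 0, 0.001, 0, 0, 0, 0, 0, 0, 0, 0, 0]}}

```text
time_s: 7.75
eef_pos: [0.457, 0.1153, 0.1758]
ee_rot: [0.112, 0.994, -0.0, 0.001]
ft_force: [5.3, -4.3, -4.8]
gripper_width: 0.196
gripper_force: 59.8
```

Emit:
{"fn": "jog_arm", "kwargs": {"motion": [0, 0, 0.001, 0, 0, 0, 0, 0, 0.001, 0, 0, 0, 0, 0, 0, 0, 0, 0]}}

```text
time_s: 8.0
eef_pos: [0.4571, 0.1153, 0.1744]
ee_rot: [0.112, 0.994, -0.0, 0.0]
ft_force: [2.8, -4.7, -2.0]
gripper_width: 0.197
gripper_force: 60.3
```

Emit:
{"fn": "jog_arm", "kwargs": {"motion": [0, 0, 0.001, 0, 0, 0, 0, 0, 0.001, 0, 0, 0, 0, 0, 0, 0, 0, 0]}}

```text
time_s: 8.25
eef_pos: [0.4571, 0.1154, 0.1739]
ee_rot: [0.112, 0.994, -0.001, 0.0]
ft_force: [-3.0, -5.1, 8.8]
gripper_width: 0.205
gripper_force: 61.9
```

Contact with the rung: the weight has gone off the hand at lift of about 0.138. I'll take off the slight press before releasing.

Emit:
{"fn": "jog_arm", "kwargs": {"motion": [0, 0, -0.0012, 0, 0, 0, 0, 0, 0, 0, 0, 0, 0, 0, 0, 0, 0, 0]}}

```text
time_s: 8.5
eef_pos: [0.4571, 0.1153, 0.1742]
ee_rot: [0.112, 0.994, -0.0, 0.001]
ft_force: [2.0, -4.9, 2.2]
gripper_width: 0.202
gripper_force: 60.6
```

```bash
python3 to.py;python3 - <<'E'
from h import *
b=grab("scene","pics/s4.png")
cv2.imwrite("pics/c4.png",cv2.resize(b[100:190,270:370],(660,600),interpolation=cv2.INTER_CUBIC)[:,:,::-1])
E
```

```text
pos [0.4571 0.1153 0.1742] yaw tool y 1.3469 tilt [ 0.001 -0.001 -1.   ] F [ 1.96 -4.89  2.16] 0.20227685133594583 60.64526975154877 t 8.5
```

View pics/c4.png

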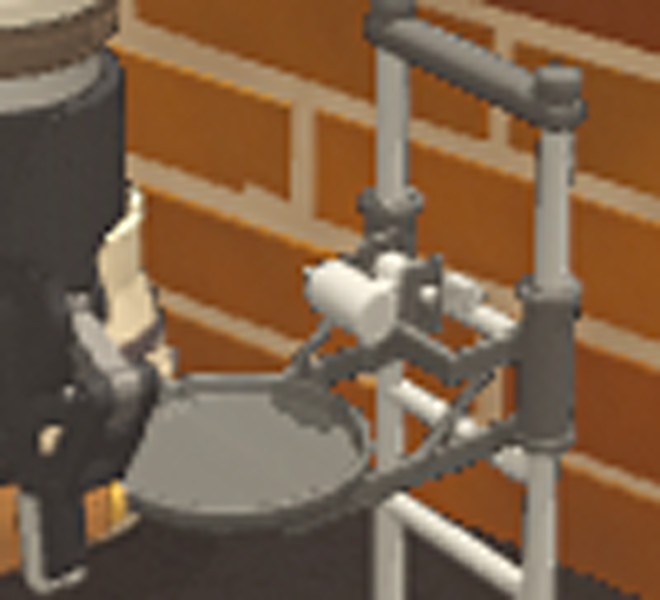

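The crop shows the pawl toe resting on the top rung (about 342,146). Next I release and rise.

Emit:
{"fn": "jog_arm", "kwargs": {"motion": [0, 0, 0, 0, 0, 0, 0, 0, 0, 0, 0, 0, 0, 0, 0, 0, 0, 0, 0, 0, 0, 0, 0, 0, 0, 0, 0, 0, 0, 0], "fingers": 0.05}}

```text
time_s: 8.97
eef_pos: [0.4565, 0.116, 0.1733]
ee_rot: [0.111, 0.994, 0.0, -0.0]
ft_force: [0.3, 0.8, 0.1]
gripper_width: 0.582
gripper_force: 0.0
```

```bash
python3 to.py;python3 - <<'E'
from h import *
a=cv2.imread("pics/s4.png")[:,:,::-1];b=grab("scene","pics/s5.png")
d=np.abs(a.astype(int)-b).max(2);print("changed px in pan/pawl area",(d[140:185,305:370]>40).sum())
E
```

```text
pos [0.4565 0.116  0.1733] yaw tool y 1.3473 tilt [-6.e-04  3.e-04 -1.e+00] F [0.25 0.79 0.13] 0.5815632482540523 0.0 t 8.9667
changed px in pan/pawl area 7
```

Emit:
{"fn": "jog_arm", "kwargs": {"motion": [0, 0, -0.02, 0, 0, 0, 0, 0, -0.02, 0, 0, 0, 0, 0, -0.02, 0, 0, 0, 0, 0, -0.015, 0, 0, 0, 0, -0.02, 0, 0, 0, 0, -0.005, -0.03, 0, 0, 0, 0, -0.005, -0.03, 0, 0, 0, 0, -0.005, -0.03, 0, 0, 0, 0]}}

```text
time_s: 9.68
eef_pos: [0.4467, 0.0044, 0.2486]
ee_rot: [0.111, 0.994, 0.0, 0.0]
ft_force: [-0.2, -0.1, -0.1]
gripper_width: 0.585
gripper_force: 0.0
```

Emit:
{"fn": "jog_arm", "kwargs": {"motion": [-0.005, -0.03, 0, 0, 0, 0, -0.005, -0.03, 0, 0, 0, 0, -0.005, -0.03, 0, 0, 0, 0, -0.005, -0.03, 0.02, 0, 0, 0, -0.0056, -0.03, 0.02, 0, 0, 0, 0, -0.033, 0.02, 0, 0, 0, 0, 0, 0.02, 0, 0, 0, 0, 0, 0, 0, 0, 0], "fingers": 0.085}}

```text
time_s: 10.35
eef_pos: [0.4285, -0.1785, 0.1644]
ee_rot: [0.113, 0.994, 0.002, -0.003]
ft_force: [-0.6, 0.3, -0.2]
gripper_width: 0.994
gripper_force: 0.0
```

```bash
python3 to.py .431 -.179 .016;python3 - <<'E'
from h import *
a=grab("top","pics/t6.png");b=grab("scene","pics/s6.png")
f=lambda i:cv2.resize(i,(400,300),interpolation=cv2.INTER_CUBIC)
cv2.imwrite("pics/c6.png",np.vstack([np.hstack([f(a[140:245,255:395]),f(b[120:225,250:390])]),np.hstack([f(a[180:285,370:510]),f(b[230:335,310:450])])])[:,:,::-1])
p=np.array([.5337,.094,.195]);print("pred pan rim",pix("top",p),pix("scene",p))
E
```

```text
pos [ 0.4285 -0.1785  0.1644] yaw tool y 1.3437 tilt [-0.0064  0.0052 -1.    ] F [-0.57  0.34 -0.18] 0.9943742618467853 0.0 t 10.35
tool delta [-0.0036 -0.0005  0.1483]
pred pan rim (np.float64(309.20453216543325), np.float64(194.299191437417)) (np.float64(305.2894243684244), np.float64(166.41149607745893))
```

View pics/c6.png

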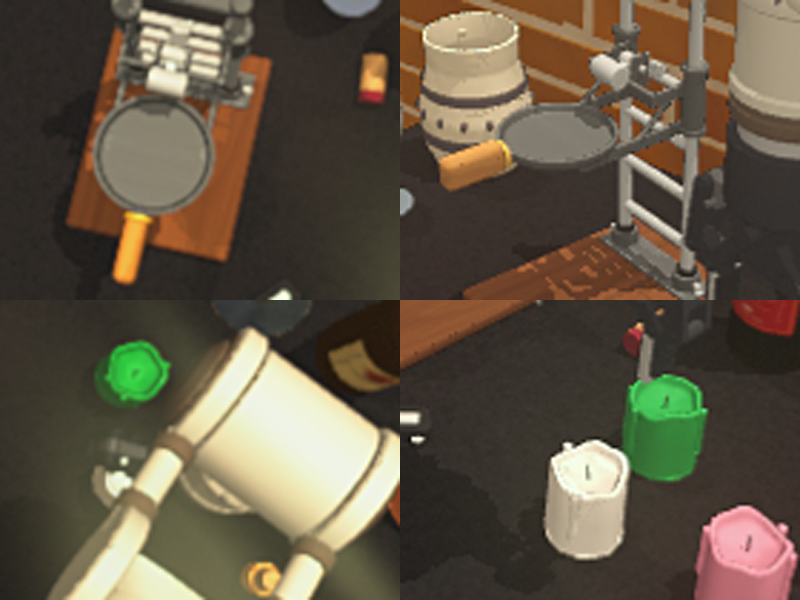

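The crops show the shelf hung, with the pan rim centre at top (308.7,193.9) and scene (305.3,167.3). That agrees with my estimate. The white candle is undisturbed at scene (374,300). Next I descend on it.

Emit:
{"fn": "jog_arm", "kwargs": {"motion": [0, 0, 0.015, 0, 0, 0, 0, 0, 0.02, 0, 0, 0, 0, 0, 0.02, 0, 0, 0, 0, 0, 0.01, 0, 0, 0, 0, 0, 0, 0, 0, 0, 0, 0, 0, 0, 0, 0]}}

```text
time_s: 10.95
eef_pos: [0.432, -0.1786, 0.1045]
ee_rot: [0.111, 0.994, -0.0, 0.0]
ft_force: [0.3, 0.7, 1.0]
gripper_width: 0.996
gripper_force: 0.0
```

```bash
python3 to.py .431 -.178 .016;python3 - <<'E'
from h import *
print(tri(("top",308.7,193.9),("scene",305.3,167.3)),onz("top",308.7,193.9,.195))
b=grab("scene","pics/s7.png")
cv2.imwrite("pics/c7.png",cv2.resize(b[210:340,310:440],(600,600),interpolation=cv2.INTER_CUBIC)[:,:,::-1])
E
```

```text
pos [ 0.432  -0.1786  0.1045] yaw tool y 1.3482 tilt [ 8.e-04 -5.e-04 -1.e+00] F [0.32 0.72 0.98] 0.9958792166267588 0.0 t 10.95
tool delta [0.0012 0.0004 0.0885]
(array([0.53514297, 0.09531109, 0.19156348]), np.float64(9.191130759377588e-05)) [0.53463402 0.09517116 0.195     ]
```

View pics/c7.png

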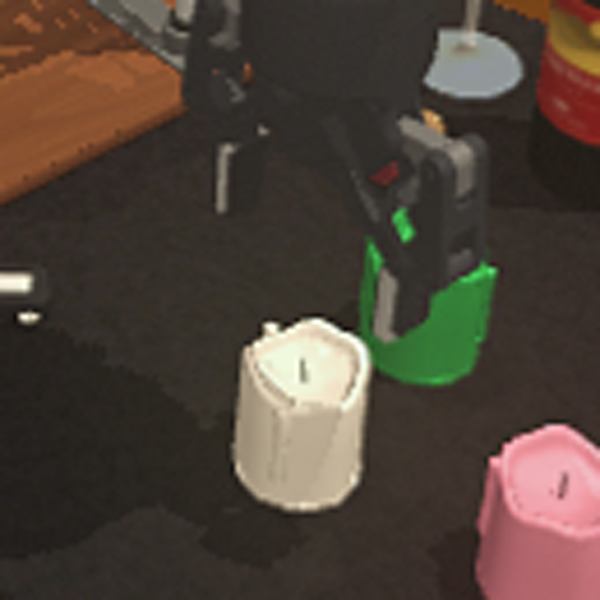

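The open fingers straddle the white candle: tip midpoint at about column 375, candle also about 375, and green and pink are clear. Continuing down.

Emit:
{"fn": "jog_arm", "kwargs": {"motion": [0.001, 0, 0.015, 0, 0, 0, 0, 0, 0.015, 0, 0, 0, 0, 0, 0.008, 0, 0, 0, 0, 0, 0, 0, 0, 0]}}

```text
time_s: 11.33
eef_pos: [0.4299, -0.1783, 0.065]
ee_rot: [0.112, 0.994, 0.0, -0.001]
ft_force: [-0.6, -0.1, 1.3]
gripper_width: 0.996
gripper_force: 0.0
```

Emit:
{"fn": "jog_arm", "kwargs": {"motion": [0, 0, 0.01, 0, 0, 0, 0, 0, 0.012, 0, 0, 0, 0, 0, 0.012, 0, 0, 0, 0, 0, 0.01, 0, 0, 0, 0, 0, 0.006, 0, 0, 0, 0, 0, 0, 0, 0, 0, 0, 0, 0, 0, 0, 0]}}

```text
time_s: 11.92
eef_pos: [0.4304, -0.1788, 0.0156]
ee_rot: [0.112, 0.994, 0.0, -0.0]
ft_force: [0.1, 0.5, -0.0]
gripper_width: 0.995
gripper_force: 0.0
```

Emit:
{"fn": "jog_arm", "kwargs": {"motion": [0, 0, 0, 0, 0, 0, 0, 0, 0, 0, 0, 0, 0, 0, 0, 0, 0, 0, 0, 0, 0, 0, 0, 0, 0, 0, 0, 0, 0, 0], "fingers": 0.04, "newtons": 25}}

```text
time_s: 12.33
eef_pos: [0.4309, -0.179, 0.0164]
ee_rot: [0.112, 0.994, -0.0, 0.001]
ft_force: [-1.0, 0.8, 5.9]
gripper_width: 0.634
gripper_force: 26.3
```

```bash
python3 to.py .431 -.178 .016
```

```text
pos [ 0.4309 -0.179   0.0164] yaw tool y 1.347 tilt [ 1.1e-03 -7.0e-04 -1.0e+00] F [-1.    0.84  5.88] 0.6336175387869618 26.26968959957594 t 12.3333
tool delta [0.0002 0.001  0.0004]
```

Emit:
{"fn": "jog_arm", "kwargs": {"motion": [0, 0, -0.003, 0, 0, 0, 0, 0, -0.006, 0, 0, 0, 0, 0, -0.012, 0, 0, 0, 0, 0, -0.02, 0, 0, 0, 0, 0, -0.025, 0, 0, 0, 0, 0, -0.025, 0, 0, 0, 0, 0, -0.02, 0, 0, 0, 0, 0, -0.01, 0, 0, 0], "newtons": 30}}

```text
time_s: 13.0
eef_pos: [0.4315, -0.1795, 0.1396]
ee_rot: [0.112, 0.994, -0.001, 0.002]
ft_force: [0.8, -0.6, -1.4]
gripper_width: 0.629
gripper_force: 32.0
```

Emit:
{"fn": "jog_arm", "kwargs": {"motion": [0, 0, -0.015, 0, 0, 0, 0, 0, -0.025, 0, 0, 0, 0, 0, -0.03, 0, 0, 0, 0, 0, -0.03, 0, 0, 0, 0, 0, -0.025, 0, 0, 0, 0, 0, -0.01, 0, 0, 0, 0, 0, 0, 0, 0, 0]}}

```text
time_s: 13.58
eef_pos: [0.4313, -0.1795, 0.2737]
ee_rot: [0.112, 0.994, -0.001, 0.002]
ft_force: [-0.1, -1.0, -1.7]
gripper_width: 0.632
gripper_force: 32.0
```

```bash
python3 to.py .5345 .0965 .270
```

```text
pos [ 0.4313 -0.1795  0.2737] yaw tool y 1.3469 tilt [ 0.0037 -0.0029 -1.    ] F [-0.08 -0.98 -1.71] 0.6315315184928653 31.969499240663026 t 13.5833
tool delta [-0.0393  0.292   0.0033]
```

Emit:
{"fn": "jog_arm", "kwargs": {"motion": [-0.001, 0.01, 0, 0, 0, 0, -0.003, 0.02, 0, 0, 0, 0, -0.003, 0.025, 0, 0, 0, 0, -0.003, 0.025, 0, 0, 0, 0, -0.003, 0.025, 0, 0, 0, 0, -0.003, 0.025, 0, 0, 0, 0, -0.003, 0.025, 0, 0, 0, 0, -0.003, 0.025, 0, 0, 0, 0]}}

```text
time_s: 14.25
eef_pos: [0.4905, -0.0057, 0.2683]
ee_rot: [0.112, 0.994, 0.001, -0.003]
ft_force: [0.3, -0.7, -1.0]
gripper_width: 0.627
gripper_force: 32.0
```

Emit:
{"fn": "jog_arm", "kwargs": {"motion": [-0.003, 0.025, 0, 0, 0, 0, -0.003, 0.025, 0, 0, 0, 0, -0.003, 0.025, 0, 0, 0, 0, -0.003, 0.02, 0, 0, 0, 0, -0.003, 0.012, 0, 0, 0, 0, -0.002, 0.005, 0, 0, 0, 0, 0, 0, 0, 0, 0, 0, 0, 0, 0, 0, 0, 0]}}

```text
time_s: 14.92
eef_pos: [0.5327, 0.0969, 0.2705]
ee_rot: [0.112, 0.994, -0.0, -0.001]
ft_force: [-0.3, -0.5, -1.0]
gripper_width: 0.632
gripper_force: 32.0
```

```bash
python3 to.py .5345 .0965 .2045;python3 - <<'E'
from h import *
a=grab("top","pics/t8.png");b=grab("scene","pics/s8.png")
f=lambda i:cv2.resize(i,(400,400),interpolation=cv2.INTER_CUBIC)
cv2.imwrite("pics/c8.png",np.hstack([f(a[130:250,255:375]),f(b[70:190,250:370])])[:,:,::-1])
E
```

```text
pos [0.5327 0.0969 0.2705] yaw tool y 1.3468 tilt [-1.9e-03 -5.0e-04 -1.0e+00] F [-0.35 -0.52 -0.99] 0.6321885655033447 31.979822127775606 t 14.9167
tool delta [-0.002  0.     0.066]
```

View pics/c8.png

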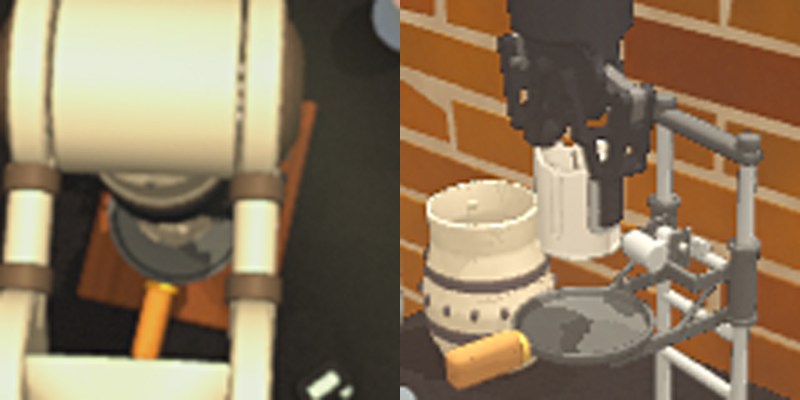

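The scene crop shows the candle held upright above the pan, clear of the counterweight at about (323,144). Lowering.

Emit:
{"fn": "jog_arm", "kwargs": {"motion": [-0.001, 0, 0.005, 0, 0, 0, -0.0005, 0, 0.01, 0, 0, 0, 0, 0, 0.012, 0, 0, 0, 0, 0, 0.012, 0, 0, 0, 0, 0, 0.01, 0, 0, 0, 0, 0, 0.006, 0, 0, 0, 0, 0, 0.002, 0, 0, 0, 0, 0, 0, 0, 0, 0]}}

```text
time_s: 15.68
eef_pos: [0.5342, 0.0971, 0.2136]
ee_rot: [0.112, 0.994, -0.0, -0.001]
ft_force: [-0.3, 0.3, -0.4]
gripper_width: 0.626
gripper_force: 32.0
```

```bash
python3 to.py .5345 .0965 .2045;python3 - <<'E'
from h import *
b=grab("scene","pics/s9.png")
cv2.imwrite("pics/c9.png",cv2.resize(b[100:200,260:360],(600,600),interpolation=cv2.INTER_CUBIC)[:,:,::-1])
for p in((.5345,.0965,.188),): print((np.array(pix("scene",p))-(260,100))*6)
E
```

```text
pos [0.5342 0.0971 0.2136] yaw tool y 1.3471 tilt [-0.0016  0.     -1.    ] F [-0.28  0.32 -0.4 ] 0.6256230230305331 31.978464569187395 t 15.6833
tool delta [-0.0005 -0.0005  0.0091]
[268.7300014  411.54051289]
```

View pics/c9.png

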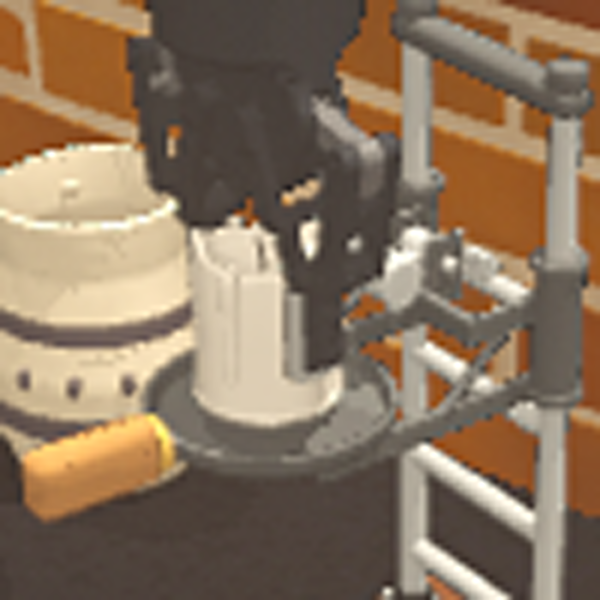

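The crop shows the candle just above the pan and centred: candle columns 193–343, pan 148–395. Final lowering in small steps.

Emit:
{"fn": "jog_arm", "kwargs": {"motion": [0, 0, 0.002, 0, 0, 0, 0, 0, 0.002, 0, 0, 0, 0, 0, 0.001, 0, 0, 0, 0, 0, 0.001, 0, 0, 0, 0, 0, 0, 0, 0, 0]}}

```text
time_s: 16.15
eef_pos: [0.5345, 0.0971, 0.2084]
ee_rot: [0.112, 0.994, -0.0, -0.0]
ft_force: [-0.5, -0.3, -0.9]
gripper_width: 0.63
gripper_force: 32.0
```

Emit:
{"fn": "jog_arm", "kwargs": {"motion": [0, 0, 0.001, 0, 0, 0, 0, 0, 0.001, 0, 0, 0, 0, 0, 0, 0, 0, 0]}}

```text
time_s: 16.4
eef_pos: [0.5345, 0.0971, 0.2063]
ee_rot: [0.112, 0.994, -0.0, -0.0]
ft_force: [-0.7, 0.2, -1.1]
gripper_width: 0.634
gripper_force: 32.0
```

Emit:
{"fn": "jog_arm", "kwargs": {"motion": [0, 0, 0.001, 0, 0, 0, 0, 0, 0.0005, 0, 0, 0, 0, 0, 0, 0, 0, 0]}}

```text
time_s: 16.65
eef_pos: [0.5345, 0.097, 0.2048]
ee_rot: [0.112, 0.994, -0.0, -0.0]
ft_force: [-0.0, 0.4, -0.5]
gripper_width: 0.63
gripper_force: 32.0
```

Emit:
{"fn": "jog_arm", "kwargs": {"motion": [0, 0, 0.0005, 0, 0, 0, 0, 0, 0.0003, 0, 0, 0, 0, 0, 0, 0, 0, 0]}}

```text
time_s: 16.9
eef_pos: [0.5347, 0.097, 0.2046]
ee_rot: [0.112, 0.994, -0.0, 0.0]
ft_force: [-1.1, 0.1, 2.2]
gripper_width: 0.63
gripper_force: 32.2
```

Touch felt at z=0.2046. Releasing and retreating straight up.

Emit:
{"fn": "jog_arm", "kwargs": {"motion": [0, 0, 0, 0, 0, 0, 0, 0, 0, 0, 0, 0, 0, 0, 0, 0, 0, 0, 0, 0, 0, 0, 0, 0, 0, 0, 0, 0, 0, 0], "fingers": 0.08}}

```text
time_s: 17.32
eef_pos: [0.5346, 0.0971, 0.2042]
ee_rot: [0.112, 0.994, 0.0, -0.0]
ft_force: [-0.1, -0.7, 0.6]
gripper_width: 0.934
gripper_force: 0.0
```

Emit:
{"fn": "jog_arm", "kwargs": {"motion": [0, 0, -0.004, 0, 0, 0, 0, 0, -0.01, 0, 0, 0, 0, 0, -0.015, 0, 0, 0, 0, 0, -0.02, 0, 0, 0, 0, 0, -0.02, 0, 0, 0, 0, 0, -0.02, 0, 0, 0, 0, 0, -0.01, 0, 0, 0]}}

```text
time_s: 17.9
eef_pos: [0.5358, 0.097, 0.3072]
ee_rot: [0.112, 0.994, 0.0, 0.003]
ft_force: [0.6, 0.3, 0.9]
gripper_width: 0.939
gripper_force: 0.0
```

Emit:
{"fn": "jog_arm", "kwargs": {"motion": [0.02, 0, 0, 0, 0, 0, 0.03, 0, 0, 0, 0, 0, 0.03, 0, 0, 0, 0, 0, 0.03, 0, 0, 0, 0, 0, 0.03, 0, 0, 0, 0, 0, 0.02, 0, 0, 0, 0, 0, 0, 0, 0, 0, 0, 0, 0, 0, 0, 0, 0, 0]}}

```text
time_s: 18.57
eef_pos: [0.3784, 0.1328, 0.3037]
ee_rot: [0.111, 0.994, 0.0, 0.001]
ft_force: [-0.3, -0.5, 1.1]
gripper_width: 0.938
gripper_force: 0.0
```

```bash
python3 to.py;python3 - <<'E'
from h import *
a=grab("top","pics/t10.png");b=grab("scene","pics/s10.png")
f=lambda i:cv2.resize(i,(400,400),interpolation=cv2.INTER_CUBIC)
cv2.imwrite("pics/c10.png",np.hstack([f(a[130:230,265:365]),f(b[100:200,260:360])])[:,:,::-1])
E
```

```text
pos [0.3784 0.1328 0.3037] yaw tool y 1.3478 tilt [ 0.0018 -0.     -1.    ] F [-0.34 -0.46  1.12] 0.9379900489407396 0.0 t 18.5667
```

View pics/c10.png

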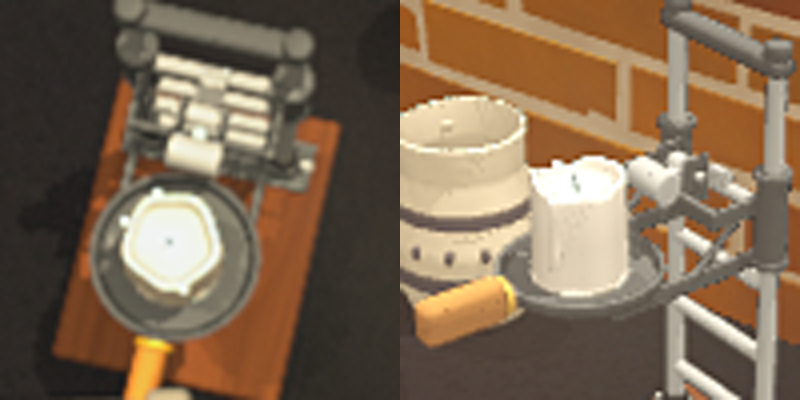

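The candle stands upright in the pan. In the top crop its top centre is at (307.5,190) and the pan at (308.7,194). I'll check the offset numerically.

Run:
```python
from h import *
i=cv2.imread("pics/t10.png");h=cv2.cvtColor(i,cv2.COLOR_BGR2HSV);m=np.zeros(h.shape[:2],np.uint8)
m[174:208,290:326]=cv2.inRange(h,(0,0,170),(180,80,255))[174:208,290:326]
c=max(cv2.findContours(m,0,2)[0],key=cv2.contourArea);e=cv2.fitEllipse(c);print(e)
print("candle",onz("top",*e[0],.254),onz("top",307.5,190,.254),"pan",onz("top",308.7,194,.195))
```

```text
((307.341796875, 189.80421447753906), (24.183090209960938, 25.456228256225586), 158.3494873046875)
candle [0.5343787  0.09632711 0.254     ] [0.53394546 0.09597938 0.254     ] pan [0.53439989 0.09517003 0.195     ]
```

The candle is within about 1 mm of the pan's centre, so I'm handing in.

```bash
python3 -c "
from bench import arm
print(arm.hand_in())"
```

```text
the job is handed in; nothing more can be done
None
```

The shelf hangs on the top rung by its pawl, and the plain white candle stands upright within about 1 mm of the pan's centre; the job was handed in at about 19 s, with no result returned.

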